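# Clamp the bottles in the carrier and hold it up level

## Robot

A 6-joint arm with a two-finger parallel gripper is mounted at the origin on the work surface. World frame = base frame: x ahead of the robot, y to its left, z up, the work surface at z = 0. Lengths are in m, angles in degrees, forces in N, time in s.
With the tool pointing down it reaches from about 0.375 to 0.9 m from the base axis. Payload 3.1 kg.
Tool frame: the origin (TCP) lies between the finger pads; the fingertips stand 11 mm ahead of it and the grasp point (between the pads) lies 8 mm behind it; z points along the fingers, y is the line along which they close (so a half turn about z gives the same grasp; the last joint's range is limited). The gripper opens to 87 mm and grips with 3 to 60 N. Pads are 19 mm wide; open, the fingers measure 117 mm over their backs; the gripper's body (75 mm by 190 mm) begins 51 mm behind the grasp point.
Start: joints at [-83.738, 30.224, 82.088, -0, 67.689, -10.227], TCP at [0.177, -0.599, 0.234] pointing down, gripper open.
Joint ranges: [-176.69, 176.69], [-43.24, 126.21], [12.49, 139.97], [-82, 262], [0, 151.66], [-163.58, 163.58]. Speed limits (degrees/s): [159.86, 159.86, 180, 180, 180, 180].

## Interface

Orientations are given as a 3x3 rotation matrix whose columns are the frame's x, y, z axes.
In Python, from rig import bot gives the robot as it stands.
- The arm moves only by the tool apply_moves, never from a script. Its argument "steps" is a list that holds one entry, the list of rows, each a list of 7 numbers: the shift along the tool's x, y, z in cm, then the turn, a rotation vector about the tool's x, y, z in degrees, then the gripper command: -1 is shut, 1 is fully open, values between are in proportion. In form: [[[dx, dy, dz, rx, ry, rz, jaw], ...]]. A call has 1 to 20 rows; each row is the pose to reach, as a shift and turn from the pose commanded when the call began, along the tool's axes at that moment; what a row does not reach only later rows make up. A row lasts 1/8 s, in which the tool goes at most 62.5 mm and 10.7 degrees, less where a joint would pass 70% of its speed; a pose out of reach is approached as far as the arm can. A call with a gripper value outside its range is refused whole. The fingers move at their own pace and stop on an object; the grip force is fixed at half the most. Time passes only in rows, so rows that repeat a pose let the fingers close. It gives the time, the measured TCP pose, the force, the opening and the grip force at its end, in the units of the state.
- bot.read_state(): the state, without advancing time (a new reading comes with each control period).
- bot.capture(name): name is "scene" or "top" or "wrist"; returns the picture (420x560x3 uint8, blue, green, red); there is no depth.
- bot.camera_model(name): a dict with "intrinsics" (3x3 intrinsics, pixels), "R" (3x3) and "t" (3): a world point X has camera coordinates R X + t. Camera axes: x right, y down, z forward; pixel columns grow to the right and rows downward; lengths in m; the calibration is good to about 2 mm. A picture is of the moment at which its call begins: read the wrist's pose just before it. camera_model takes no time and is no camera call; for the wrist camera it gives the pose at the moment of the call.
- bot.hand_in(): hands the job in; it is judged then, once.
The state is a dict: "time_s": time; "joint_positions": joint angles; "qvel": joint speeds; "tau": joint torques, N m; "position": TCP position; "tcp_rot": TCP orientation; "force": force on the tool from outside, world axes, zero at the start; "moment": the same for the moment, N m; "opening": opening from 0.0 (shut) to 1.0 (fully open); "grasp_force": force on a finger pad.
Only numpy, scipy, OpenCV 4.12 (cv2) and the standard library are available. Lean on these libraries where they do the work, as an engineer would, in place of code of your own. Each camera call takes 0.05 s, during which the arm holds its last target. There are 200 camera calls.

## Task

Slide the carrier's jaw shut so that its two amber bottles are pressed together against the end plate, while the carrier still stands in its steel bay. Then take the carrier by its white cross handle, lift it straight up until its underside is about 10 cm above the bay floor, and finish while holding it there: over the bay, level and still, both bottles clamped upright. Do not tip the carrier on the way, and leave the other things on the bench where they are.

Things in the scene. Friction and masses are not known exactly. Their poses are not given: they have to be found in the camera images.
- bay: fixed stainless bay on the bench in which the carrier stands, 213 x 104 mm, length along its x axis. Origin on the bench directly under the carrier's handle when the carrier is centred (the bay spans x -85 to +128 mm, y -52 to +52 mm), z up. Floor 6 mm thick; side lips to 14 mm and jaw-end (+x) lip to 10 mm above the bench; a stop wall to 76 mm above the bench at its -x end, behind the carrier's end plate, takes the push of the jaw. The carrier has 4 mm play all round
- carrier: loose aluminium bottle carrier standing in the bay, about 0.5 kg (0.7 to 0.85 kg with bottles); its axes run like the bay's. Origin at the centre of its underside below the handle, z up. Base plate x -75 to +120 mm, y -44 to +44 mm, 4 mm thick; side guides to 34 mm high. At the -x end the fixed end plate, at the +x end the sliding jaw, two bottles in a row along x between them. With the jaw shut it balances under the handle to within about 10 mm along x
- handle (a point): centre of the carrier's white cross handle, 165 mm above the carrier's underside: a bar 18 mm thick (along carrier x), 20 mm high, 90 mm long (along carrier y) on two posts at its ends (y +-40 mm); grasp it in the middle from above, fingers closing along carrier x. Bottle caps stand 39 mm below its underside
- jaw (a joint): travel of the sliding jaw in m, 0 = fully open; grows as the jaw moves along the carrier's -x towards the bottles. It reads about 0.030 when both bottles are pressed together against the end plate (end of its range 0.040). Stays where it is left; friction about 3 N, plus up to 4 N to slide the bottles before they stop
- jaw_tab (a point): grip point of the grey upright tab on the jaw (axes like the carrier's), 74 mm above the carrier's underside and 15 mm below the tab's top. The tab is 20 mm along carrier x and 22 mm along carrier y, its centre 48 mm outboard (+x) of the jaw's bottle-side face; free space on both y sides and outboard: pinch it across y, or push it from its +x side, towards carrier -x. The handle stands to the -x side: a wide gripper body should lie along carrier y here
- fence: fixed steel end plate at the carrier's -x end, part of the carrier, 9 x 64 x 70 mm, origin at the foot of its bottle-side face, 56 mm to -x from the carrier's origin
- bottle_a: amber round bottle with black cap standing in the carrier next to the end plate, 56 mm diameter, 112 mm tall, origin at the centre of its underside, loose
- bottle_b: the like bottle standing in the carrier next to the jaw, origin at the centre of its underside, loose
- spare_bottle: amber bottle like the two in the carrier (56 mm diameter, 112 mm tall), standing loose on the bench; not part of the job
- beaker: clear beaker, 68 mm wide, 90 mm tall; bystander
- vial: small glass vial, 28 mm wide, 50 mm tall; bystander
- spatula: thin steel lab spatula 178 mm long lying flat on the bench; bystander
- boss_clamp: small grey clamp head lying on the bench, about 85 x 30 x 26 mm; bystander
- cork_ring: cork flask ring, 90 mm wide, 24 mm high; bystander

How it is judged:
By the outcome, as a careful person would: the job done as asked, in the order asked, and still so for the second after the job is handed in, while the arm keeps its last pose, push and grip.
It also fails if it takes over 51 s, if anything falls off the work surface, if the arm or the gripper's body presses on something with over 40 N, if the wrist force passes 120 N, or if a joint passes its speed limit or range.

## Working session

There is one attempt and no reset: what is moved stays moved. The work goes in short steps, Python scripts to look and compute and a tool call to move; the robot and the scene stay as the last step left them, time stands still between calls to the robot, and variables do not carry over. Pictures are saved under pics/ and viewed, at most 10 in all, crops included, and the job is handed in when it is done.

Besides the shell and the picture viewer there is one more tool, called after "Request:" in YAML: its name, and indented under it one key for each argument. apply_moves: Moves the arm, as the interface text tells. Its arguments: {"type":"object","properties":{"steps":{"type":"array","items":{"type":"array","items":{"type":"array","items":{"type":"number"}}}}},"required":["steps"]}

```bash
mkdir -p pics
cat > h.py <<'E'
import numpy as np, cv2
from rig import bot
def ray(cam,u,v,z):
    """pixel -> world point on plane z"""
    K,R,t=[np.array(cam[k],float) for k in("intrinsics","R","t")]
    d=R.T@np.linalg.solve(K,[u,v,1]); c=-R.T@t
    return c+d*(z-c[2])/d[2]
def proj(cam,X):
    K,R,t=[np.array(cam[k],float) for k in("intrinsics","R","t")]
    p=K@(R@np.array(X)+t); return p[:2]/p[2]
E
python3 - <<'E'
from h import *
s=bot.read_state(); print(s["position"],np.round(s["tcp_rot"],3).tolist(),s["force"])
a=bot.capture("scene");b=bot.capture("top")
cv2.imwrite("pics/scene0.png",a);cv2.imwrite("pics/top0.png",b)
for n in("scene","top"):
    m=bot.camera_model(n); print(n,(-np.array(m["R"]).T@np.array(m["t"])).round(3))
E
```

```text
[ 0.17735043 -0.59856722  0.232575  ] [[0.959, 0.284, -0.0], [0.284, -0.959, 0.002], [0.0, -0.002, -1.0]] [ 0.30590406 -0.48822638 -1.05631072]
scene [1.091 0.509 0.575]
top [0.521 0.041 0.979]
```

View pics/scene0.png

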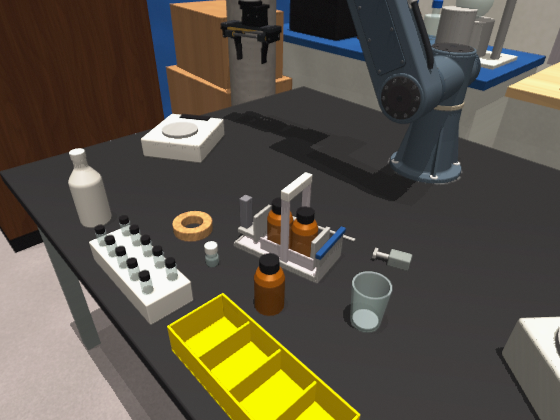

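View pics/top0.png

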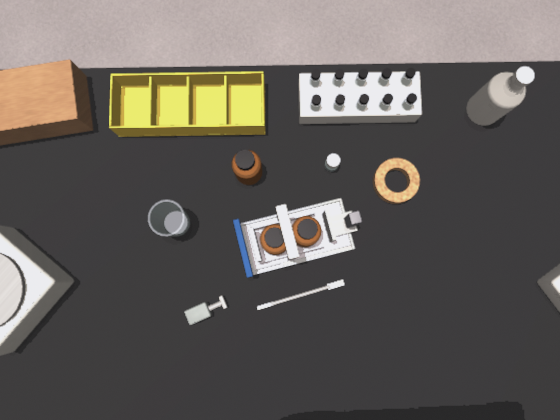

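The top view shows the carrier at about (290,235): handle bar at (287,232), grey tab at (355,218), and the blue stop wall at (243,248). The spare bottle is at (247,165). I'll measure these on a zoomed crop.

Run:
```python
from h import *
b=cv2.imread("pics/top0.png"); c=bot.camera_model("top")
cv2.imwrite("pics/crop0.png",cv2.resize(b[185:290,220:370],None,fx=5,fy=5,interpolation=cv2.INTER_CUBIC))
hsv=cv2.cvtColor(b,cv2.COLOR_BGR2HSV)
# blue wall
m=cv2.inRange(hsv,(100,120,60),(125,255,255)); m[:, :220]=0; m[:,300:]=0
n,l,s,ce=cv2.connectedComponentsWithStats(m)
i=1+s[1:,4].argmax(); print("blue",s[i],ce[i],cv2.minAreaRect(cv2.findNonZero((l==i).astype('uint8'))))
for name,u,v,z in(("handle",287,232,.181),("tabtop",355,218,.095),("wall",243,248,.076),("spare",246,160,.112)): print(name,ray(c,u,v,z).round(4))
```

```text
blue [233 219  20  59 377] [242.30769231 247.80636605] ((242.31826782226562, 247.79959106445312), (59.42753601074219, 6.303522109985352), 76.23921203613281)
handle [0.5874 0.03   0.181 ]
tabtop [ 0.618  -0.0951  0.095 ]
wall [0.5678 0.1099 0.076 ]
spare [0.7246 0.1007 0.112 ]
```

View pics/crop0.png

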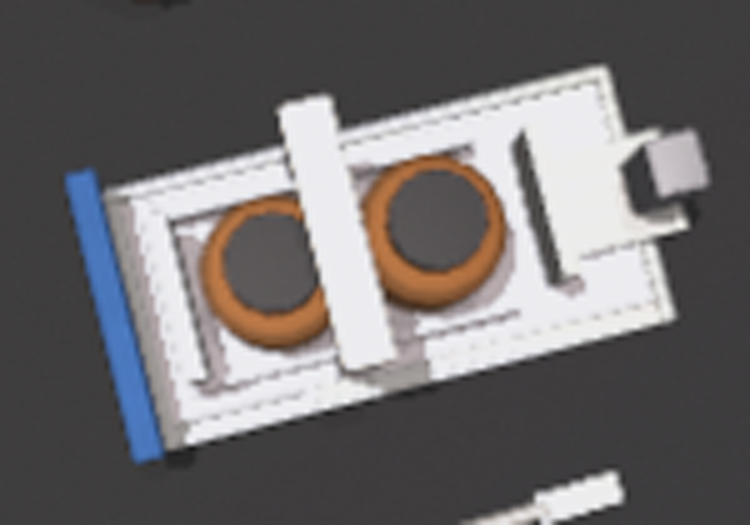

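The crop gives handle top at about (287.6,231.4) px and tab top at about (355.4,217.8) px, in full-image pixels. The carrier yaw is about -76°. I'll go above the tab with the fingers closing along carrier y.

Request:
apply_moves:
  steps:
    - [[5, -3, 0, 0, 0, -8, 1], [10, -6.3, 0, 0, 0, -16, 1], [15, -9.5, 0, 0, 0, -24, 1], [20, -12.6, 0, 0, 0, -32, 1], [25, -15.8, 0, 0, 0, -40, 1], [30, -19, 0, 0, 0, -48, 1], [35, -22.1, 0, 0, 0, -56, 1], [40, -25.3, 0, 0, 0, -64, 1], [45, -28.5, 0, 0, 0, -72, 1], [50, -31.6, 0, 0, 0, -80, 1], [54, -34.2, 0, 0, 0, -85, 1], [56.5, -35.8, 0, 0, 0, -87.3, 1], [56.5, -35.8, 0, 0, 0, -87.3, 1], [56.5, -35.8, 0, 0, 0, -87.3, 1]]

```text
time_s: 1.85
position: [0.6168, -0.0959, 0.233]
tcp_rot: [[-0.238, 0.971, -0.002], [0.971, 0.238, -0.0], [0.0, -0.002, -1.0]]
force: [0.4, -0.5, 0.6]
opening: 1.001
grasp_force: 0.0
```

Run:
```python
from h import *
s=bot.read_state(); print(s["time_s"],s["position"],np.round(s["tcp_rot"],3).tolist(),s["force"])
w=bot.camera_model("wrist"); a=bot.capture("wrist"); cv2.imwrite("pics/w1.png",a)
np.savez("w1.npz",**{k:np.array(v) for k,v in w.items()})
p=np.array([.618,-.0951]);h=np.array([.5874,.03])
print(proj(w,[*p,.095]),proj(w,[*h,.181]))
```

```text
1.85 [ 0.61675509 -0.09594919  0.23303407] [[-0.238, 0.971, -0.002], [0.971, 0.238, -0.0], [0.0, -0.002, -1.0]] [ 0.43267037 -0.49026176  0.59293732]
[282.71396471 205.60350829] [284.13258841  31.52354342]
```

View pics/w1.png

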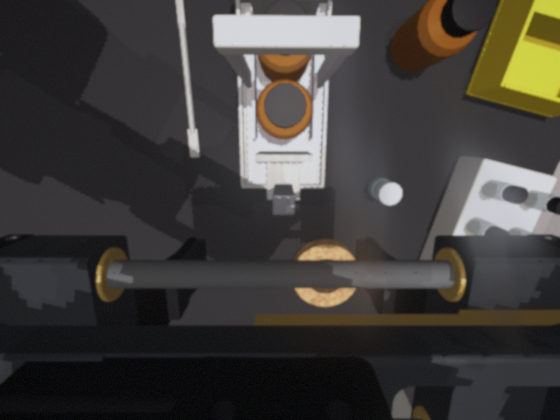

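The wrist view shows the tab top at about (284,203) against a predicted (283,206), and the handle at (287,30) against a predicted (284,31.5). The estimate is good to 1–2 mm, so I'll descend and pinch the tab.

Request:
apply_moves:
  steps:
    - [[0.15, 0.2, 4, 0, 0, 0, 1], [0.15, 0.2, 8, 0, 0, 0, 1], [0.15, 0.2, 11, 0, 0, 0, 1], [0.15, 0.2, 13.5, 0, 0, 0, 1], [0.15, 0.2, 15.2, 0, 0, 0, 1], [0.15, 0.2, 16, 0, 0, 0, 1], [0.15, 0.2, 16, 0, 0, 0, 1], [0.15, 0.2, 16, 0, 0, 0, 0.2], [0.15, 0.2, 16, 0, 0, 0, -0.2], [0.15, 0.2, 16, 0, 0, 0, -0.4], [0.15, 0.2, 16, 0, 0, 0, -0.6], [0.15, 0.2, 16, 0, 0, 0, -1], [0.15, 0.2, 16, 0, 0, 0, -1], [0.15, 0.2, 16, 0, 0, 0, -1], [0.15, 0.2, 16, 0, 0, 0, -1]]

```text
time_s: 3.78
position: [0.6191, -0.0937, 0.0735]
tcp_rot: [[-0.238, 0.971, -0.0], [0.971, 0.238, 0.0], [0.0, -0.0, -1.0]]
force: [-0.2, -0.6, -0.1]
opening: 0.252
grasp_force: 30.0
```

Request:
apply_moves:
  steps:
    - [[0.4, 0, 0, 0, 0, 0, -1], [0.8, 0, 0, 0, 0, 0, -1], [1.2, 0, 0, 0, 0, 0, -1], [1.5, 0, 0, 0, 0, 0, -1], [1.8, 0, 0, 0, 0, 0, -1], [2.0, 0, 0, 0, 0, 0, -1], [2.0, 0, 0, 0, 0, 0, -1]]

```text
time_s: 4.65
position: [0.6143, -0.074, 0.0735]
tcp_rot: [[-0.238, 0.971, -0.0], [0.971, 0.238, 0.0], [0.0, -0.0, -1.0]]
force: [0.7, -3.3, -1.8]
opening: 0.25
grasp_force: 30.0
```

Request:
apply_moves:
  steps:
    - [[0.2, 0, 0, 0, 0, 0, -1], [0.4, 0, 0, 0, 0, 0, -1], [0.5, 0, 0, 0, 0, 0, -1], [0.6, 0, 0, 0, 0, 0, -1], [0.6, 0, 0, 0, 0, 0, -1]]

```text
time_s: 5.28
position: [0.6131, -0.0688, 0.0737]
tcp_rot: [[-0.238, 0.971, 0.0], [0.971, 0.238, -0.001], [-0.001, 0.0, -1.0]]
force: [-0.0, -5.0, -1.6]
opening: 0.25
grasp_force: 30.0
```

Request:
apply_moves:
  steps:
    - [[0.1, 0, 0, 0, 0, 0, -1], [0.2, 0, 0, 0, 0, 0, -1], [0.3, 0, 0, 0, 0, 0, -1], [0.3, 0, 0, 0, 0, 0, -1]]

```text
time_s: 5.78
position: [0.6124, -0.0659, 0.0737]
tcp_rot: [[-0.238, 0.971, 0.0], [0.971, 0.238, -0.001], [-0.001, 0.0, -1.0]]
force: [1.5, -5.1, -1.3]
opening: 0.249
grasp_force: 30.0
```

Run:
```python
from h import *
b=bot.capture("top")
cv2.imwrite("pics/crop1.png",cv2.resize(b[185:290,220:370],None,fx=5,fy=5,interpolation=cv2.INTER_CUBIC))
a=bot.capture("scene")
cv2.imwrite("pics/sc1.png",cv2.resize(a[160:290,210:380],None,fx=4,fy=4,interpolation=cv2.INTER_CUBIC))
```

```text
(no output)
```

View pics/sc1.png

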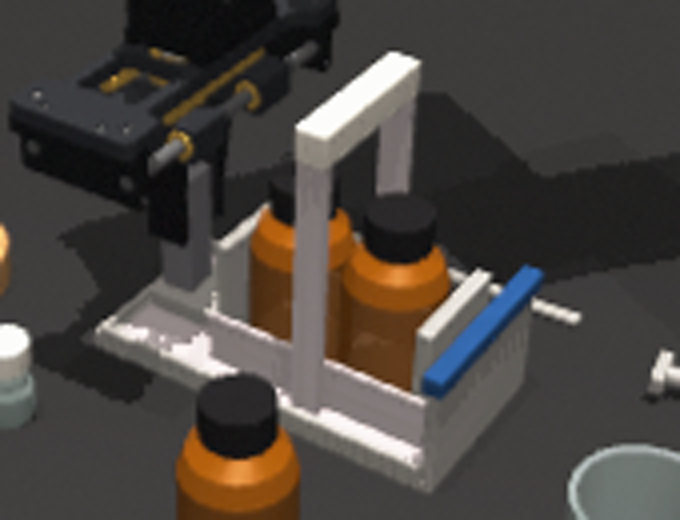

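The scene crop shows the jaw behind bottle b and the bottles nearly in contact, with bottle a next to the end plate. The force is still sliding-level at 5 N, so I'll keep pushing until it rises.

Request:
apply_moves:
  steps:
    - [[0.1, 0, 0, 0, 0, 0, -1], [0.2, 0, 0, 0, 0, 0, -1], [0.3, 0, 0, 0, 0, 0, -1], [0.3, 0, 0, 0, 0, 0, -1]]

```text
time_s: 6.38
position: [0.6121, -0.0643, 0.0741]
tcp_rot: [[-0.239, 0.971, 0.001], [0.971, 0.239, -0.003], [-0.003, 0.001, -1.0]]
force: [1.7, -7.9, -0.3]
opening: 0.252
grasp_force: 30.0
```

Request:
apply_moves:
  steps:
    - [[0.1, 0, 0, 0, 0, 0, -1], [0.2, 0, 0, 0, 0, 0, -1], [0.2, 0, 0, 0, 0, 0, -1]]

```text
time_s: 6.75
position: [0.6122, -0.064, 0.0746]
tcp_rot: [[-0.24, 0.971, 0.003], [0.971, 0.24, -0.005], [-0.006, 0.001, -1.0]]
force: [0.6, -11.7, 1.3]
opening: 0.252
grasp_force: 30.0
```

Stalled with the force rising, so the bottles are pressed. I'll push a bit firmer, then release.

Request:
apply_moves:
  steps:
    - [[0.1, 0, 0, 0, 0, 0, -1], [0.2, 0, 0, 0, 0, 0, -1], [0.3, 0, 0, 0, 0, 0, -1], [0.3, 0, 0, 0, 0, 0, -1], [0.3, 0, 0, 0, 0, 0, -1]]

```text
time_s: 7.38
position: [0.6125, -0.0636, 0.0754]
tcp_rot: [[-0.241, 0.971, 0.005], [0.97, 0.241, -0.009], [-0.01, 0.002, -1.0]]
force: [0.9, -17.9, 2.6]
opening: 0.253
grasp_force: 30.0
```

Request:
apply_moves:
  steps:
    - [[0, 0, 0, 0, 0, 0, 0], [0, 0, 0, 0, 0, 0, 0.6], [0, 0, 0, 0, 0, 0, 1], [0, 0, 0, 0, 0, 0, 1], [-0.7, 0, -3, 0, 0, 0, 1], [-0.7, 0, -8, 0, 0, 0, 1], [-0.7, 0, -13, 0, 0, 0, 1], [-0.7, 0, -17, 0, 0, 0, 1], [-0.7, 0, -19, 0, 0, 0, 1], [-0.7, 0, -19, 0, 0, 0, 1], [-0.7, 0, -19, 0, 0, 0, 1]]

```text
time_s: 8.75
position: [0.6111, -0.0641, 0.2622]
tcp_rot: [[-0.239, 0.971, -0.002], [0.971, 0.239, 0.001], [0.001, -0.002, -1.0]]
force: [-0.3, -0.0, 1.2]
opening: 1.001
grasp_force: 0.0
```

Run:
```python
from h import *
w=bot.camera_model("wrist"); a=bot.capture("wrist"); cv2.imwrite("pics/w2.png",a)
np.savez("w2.npz",**{k:np.array(v) for k,v in w.items()})
s=bot.read_state(); print(s["time_s"],s["position"],np.round(s["tcp_rot"],4).tolist(),s["force"])
b=bot.capture("top"); cv2.imwrite("pics/top2.png",b)
cv2.imwrite("pics/crop2.png",np.hstack([cv2.resize(a[:220,150:430],None,fx=1.42,fy=1.42),np.zeros((312,2,3),'uint8'),cv2.resize(b[185:290,220:352],(392,312),interpolation=cv2.INTER_CUBIC)]))
for p,z in(((.5874,.03),.181),((.6120,-.0645),.095)): print(proj(w,[*p,z]))
```

```text
8.8 [ 0.61100253 -0.06411134  0.26183816] [[-0.2385, 0.9711, -0.0032], [0.9711, 0.2385, 0.0011], [0.0018, -0.0029, -1.0]] [ 0.13730608 -0.14436653 -0.57510938]
[280.77291865  94.70035379]
[282.00614802 200.68704021]
```

View pics/w2.png

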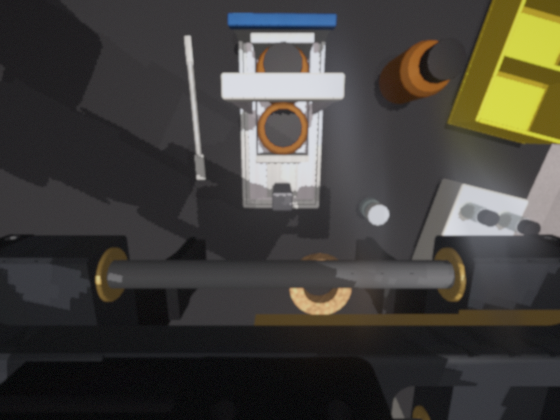

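The wrist view shows the bar at u 221–344, v 73–99, the tab at (282,190), and both bottles in a row up to the end plate. The handle sits several mm further to carrier -x than before because the carrier's play was taken up. I'll measure it in both views.

Run:
```python
from h import *
w=dict(np.load("w2.npz")); c=bot.camera_model("top")
a=cv2.imread("pics/w2.png");b=cv2.imread("pics/top2.png")
print(a[66:106,300].mean(1).round().astype(int).tolist())
for v0 in (80,): print(a[v0,212:230].mean(1).astype(int).tolist(),a[v0,336:352].mean(1).astype(int).tolist())
X=np.array([.239,-.971]);Y=np.array([.971,.239]);H=np.array([.5874,.03])
for u,v in((300,73),(300,85),(300,94),(300,97),(282.5,85)):
    p=ray(w,u,v,.181)[:2]; print(u,v,p.round(4),"cx,cy rel H:",((p-H)@X*1000).round(1),((p-H)@Y*1000).round(1))
print((-w["R"].T@w["t"]).round(3))
d=cv2.imread("pics/top0.png"); print(b[220,276:300].mean(1).astype(int).tolist()); print(d[220,276:300].mean(1).astype(int).tolist())
```

```text
[90, 89, 89, 87, 86, 99, 147, 192, 214, 219, 221, 221, 221, 221, 221, 221, 221, 221, 221, 221, 221, 221, 222, 221, 222, 222, 222, 222, 222, 221, 219, 209, 185, 145, 122, 162, 201, 217, 221, 221]
[59, 61, 61, 61, 60, 62, 62, 69, 105, 162, 202, 218, 220, 221, 221, 221, 221, 221] [216, 216, 216, 216, 215, 215, 211, 197, 161, 112, 86, 82, 80, 79, 78, 79]
300 73 [0.5973 0.0475] cx,cy rel H: -14.6 13.8
300 85 [0.5994 0.0397] cx,cy rel H: -6.6 13.9
300 94 [0.6009 0.0338] cx,cy rel H: -0.5 14.0
300 97 [0.6014 0.0318] cx,cy rel H: 1.6 14.1
282.5 85 [0.587  0.0367] cx,cy rel H: -6.6 1.3
[0.594 0.002 0.413]
[234, 237, 237, 237, 237, 237, 237, 237, 237, 236, 175, 116, 101, 79, 76, 89, 104, 108, 114, 111, 107, 108, 109, 99]
[237, 201, 137, 220, 237, 237, 237, 237, 237, 237, 237, 237, 237, 229, 163, 113, 123, 130, 130, 114, 95, 98, 107, 117]
```

View pics/crop2.png

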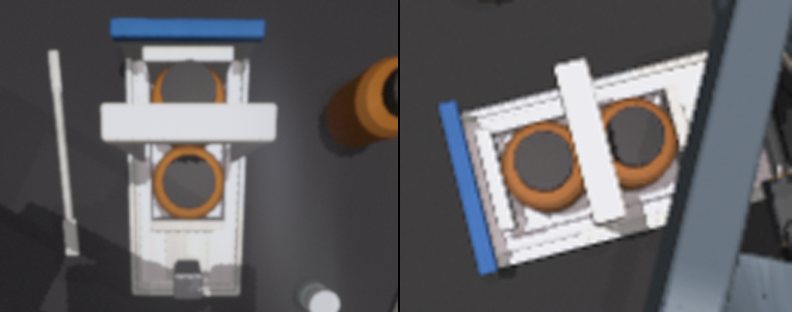

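The handle is at about (0.587, 0.036) and the tab 103 mm from it, so the jaw reads about 0.031, i.e. shut. Next I'll go over the handle, turn 90°, descend and grip.

Request:
apply_moves:
  steps:
    - [[1, 0, 0, 0, 0, 10, 1], [2.5, 0, 0, 0, 0, 20, 1], [4, 0, 0, 0, 0, 30, 1], [5.5, 0, 0, 0, 0, 40, 1], [7, 0, 0, 0, 0, 50, 1], [8.5, 0, 0, 0, 0, 60, 1], [9.5, 0.1, 0, 0, 0, 70, 1], [10.3, 0.1, 0, 0, 0, 80, 1], [10.3, 0.1, 0, 0, 0, 90, 1], [10.3, 0.1, 0, 0, 0, 90, 1], [10.3, 0.1, 0, 0, 0, 90, 1], [10.3, 0.1, 2, 0, 0, 90, 1]]

```text
time_s: 10.35
position: [0.5897, 0.0354, 0.2446]
tcp_rot: [[0.971, 0.24, 0.004], [0.24, -0.971, -0.0], [0.004, 0.001, -1.0]]
force: [-0.3, -0.1, 0.5]
opening: 0.997
grasp_force: 0.0
```

Run:
```python
from h import *
a=bot.capture("wrist"); w=bot.camera_model("wrist"); cv2.imwrite("pics/w3.png",a)
s=bot.read_state(); print(s["time_s"],s["position"],np.round(s["tcp_rot"],4).tolist(),s["joint_positions"])
print(proj(w,[.5872,.0363,.181]))
```

```text
10.4 [0.58719124 0.03564365 0.24087268] [[0.9708, 0.2399, -0.0038], [0.2399, -0.9708, 0.0004], [-0.0036, -0.0013, -1.0]] [-7.40123635e+00  2.69845996e+01  8.68861391e+01 -2.78362395e-03
  6.63469949e+01  6.87217742e+01]
[280.53358791 228.03673267]
```

View pics/w3.png

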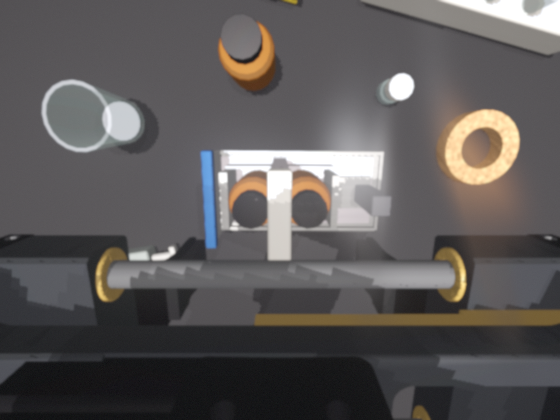

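The bar is at u 267–292, centre 279.5 against a predicted 280.5, so it lies midway between the fingers. Both bottles are pressed between plate and jaw. I'll descend and grip.

Request:
apply_moves:
  steps:
    - [[0, 0, 3, 0, 0, 0, 1], [0, 0, 5.5, 0, 0, 0, 1], [0, 0, 7, 0, 0, 0, 1], [0, 0, 7.8, 0, 0, 0, 1], [0, 0, 7.8, 0, 0, 0, 1], [0, 0, 7.8, 0, 0, 0, 0.2], [0, 0, 7.8, 0, 0, 0, -0.2], [0, 0, 7.8, 0, 0, 0, -0.5], [0, 0, 7.8, 0, 0, 0, -1], [0, 0, 7.8, 0, 0, 0, -1], [0, 0, 7.8, 0, 0, 0, -1], [0, 0, 7.8, 0, 0, 0, -1]]

```text
time_s: 11.9
position: [0.5884, 0.0357, 0.1655]
tcp_rot: [[0.971, 0.238, -0.0], [0.238, -0.971, 0.0], [-0.0, -0.0, -1.0]]
force: [-1.0, -0.2, 0.3]
opening: 0.292
grasp_force: 0.0
```

Request:
apply_moves:
  steps:
    - [[0, 0, 0.2, 0, 0, 0, -1], [0, 0, 0.2, 0, 0, 0, -1], [0, 0, 0.2, 0, 0, 0, -1], [0, 0, 0.2, 0, 0, 0, -1], [0, 0, 0.2, 0, 0, 0, -1]]

```text
time_s: 12.52
position: [0.5885, 0.0361, 0.1643]
tcp_rot: [[0.971, 0.238, 0.0], [0.238, -0.971, 0.001], [0.001, -0.0, -1.0]]
force: [-1.6, 1.5, 4.6]
opening: 0.2
grasp_force: 30.0
```

Request:
apply_moves:
  steps:
    - [[0, 0, -0.2, 0, 0, 0, -1], [0, 0, -0.5, 0, 0, 0, -1], [0, 0, -0.8, 0, 0, 0, -1], [0, 0, -1.1, 0, 0, 0, -1], [0, 0, -1.5, 0, 0, 0, -1], [0, 0, -1.5, 0, 0, 0, -1], [0, 0, -1.5, 0, 0, 0, -1]]

```text
time_s: 13.4
position: [0.5883, 0.0357, 0.1786]
tcp_rot: [[0.971, 0.238, -0.0], [0.238, -0.971, 0.0], [-0.0, -0.0, -1.0]]
force: [-0.2, 0.7, -7.3]
opening: 0.205
grasp_force: 30.0
```

Carrying about 7.3 N with the tool level. I'll continue up.

Request:
apply_moves:
  steps:
    - [[0, 0, -0.5, 0, 0, 0, -1], [0, 0, -1.2, 0, 0, 0, -1], [0, 0, -2, 0, 0, 0, -1], [0, 0, -2.8, 0, 0, 0, -1], [0, 0, -3.6, 0, 0, 0, -1], [0, 0, -4.4, 0, 0, 0, -1], [0, 0, -5.2, 0, 0, 0, -1], [0, 0, -6, 0, 0, 0, -1], [0, 0, -6.8, 0, 0, 0, -1], [0, 0, -7.5, 0, 0, 0, -1], [0, 0, -8.1, 0, 0, 0, -1], [0, 0, -8.5, 0, 0, 0, -1], [0, 0, -8.6, 0, 0, 0, -1], [0, 0, -8.6, 0, 0, 0, -1], [0, 0, -8.6, 0, 0, 0, -1], [0, 0, -8.6, 0, 0, 0, -1], [0, 0, -8.6, 0, 0, 0, -1]]

```text
time_s: 15.52
position: [0.5884, 0.0357, 0.2644]
tcp_rot: [[0.971, 0.238, -0.0], [0.238, -0.971, 0.0], [-0.0, -0.0, -1.0]]
force: [0.3, -0.2, -7.3]
opening: 0.205
grasp_force: 30.0
```

Run:
```python
from h import *
s=bot.read_state(); print(s["time_s"],s["position"],np.round(s["tcp_rot"],4).tolist(),s["force"],s["moment"],np.abs(s["qvel"]).max())
a=bot.capture("scene")
cv2.imwrite("pics/sc4.png",cv2.resize(a[80:300,180:440],None,fx=2.7,fy=2.7,interpolation=cv2.INTER_CUBIC))
```

```text
15.525 [0.58837469 0.0357428  0.26439451] [[0.9712, 0.2384, -0.0003], [0.2384, -0.9712, 0.0001], [-0.0003, -0.0001, -1.0]] [ 0.32893416 -0.22521325 -7.34319427] [ 0.04324391  0.00039718 -0.001685  ] 0.09980806355832691
```

View pics/sc4.png

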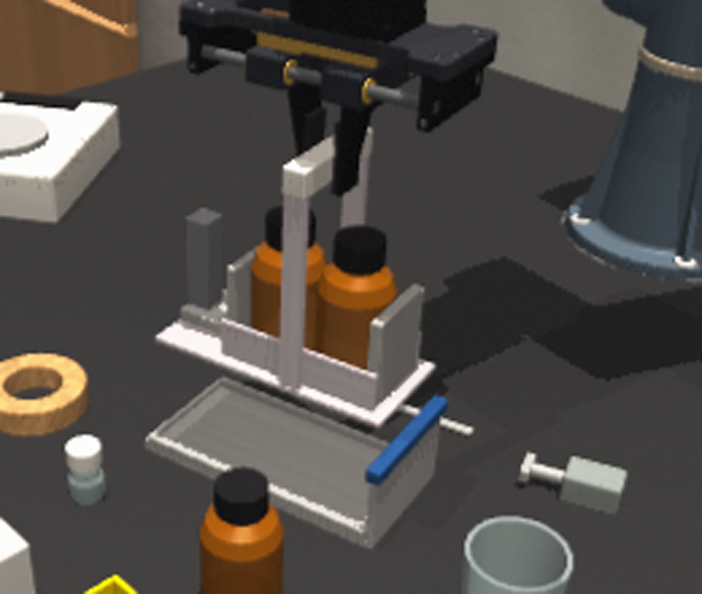

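The scene shows the carrier hanging level over the bay, with both bottles upright between plate and jaw and the bystanders where they were. The lift is 100 mm. I'll let it settle for a moment, then hand in.

Request:
apply_moves:
  steps:
    - [[0, 0, 0, 0, 0, 0, -1], [0, 0, 0, 0, 0, 0, -1], [0, 0, 0, 0, 0, 0, -1], [0, 0, 0, 0, 0, 0, -1]]

```text
time_s: 16.08
position: [0.5884, 0.0357, 0.2646]
tcp_rot: [[0.971, 0.238, 0.0], [0.238, -0.971, -0.0], [0.0, 0.0, -1.0]]
force: [1.0, -0.5, -7.9]
opening: 0.205
grasp_force: 30.0
```

```bash
python3 -c "
from rig import bot
print(bot.hand_in())"
```

```text
the job is handed in; nothing more can be done
None
```

I handed the job in at 16 s: the jaw is shut on both bottles (about 0.031 by camera), and the carrier is held level and still by its handle, 10 cm above the bay floor; the hand-in returned no verdict.

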